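# Hold a flow cell on its seal as a third hand

### The job

Take the lid off the steel canister by its knob and set it down flat on the bare worktop, without dropping it. Take out the flow cell, stand it upright on the bed of the sealing fixture with its black-striped seal side facing the spring-loaded plate, square to it and centred on it, and press it against the plate with a steady force of about 10 N, which pushes the plate back about 10 mm; never push the plate to the end of its 16 mm travel. A colleague will do up the screws, so the program finishes while still holding the cell with that push, and leave the canister and everything else where they stand.

Things in the scene. Friction and masses are not known exactly. Their poses are not given: they have to be found in the camera images.
- canister: Round open steel canister, 142 mm outside diameter, 85 mm high, wall 3 mm, inner floor 5 mm above its underside; 1.5 kg, stands loose. Origin: centre of its underside, z up. It and the fixture may change sides; the worktop midway between them (x about 0.45, y about 0) is always bare and has room for the lid.
- lid: Loose steel lid, 146 mm diameter, black knob, 0.18 kg. Origin: centre of the underside of its locating plug (126 mm wide, 6 mm deep); plate 5 mm thick above, its top 11 mm above the origin. On the canister the plug hangs in the mouth with 5 mm play all round, origin 79 mm above the canister's underside; on the worktop it stands on the plug, origin at z = 0.
- lid_knob (a point): Centre of the lid's round knob, on the lid's axis, 34 mm above the lid's origin: put the TCP here to grip. The knob's grip part is 26 mm in diameter, from 11 mm to 33 mm above the top of the lid's plate, on a 16 mm stem.
- cell: Aluminium flow cell, 40 (x) by 32 (y) by 60 mm high, 0.15 to 0.31 kg. Origin: centre of its underside. Stands within 4 mm each way of the middle of the canister's floor. +x is the seal side: brass port in a black disc, black stripe along that edge of the top; -x has a green window. Grip the plain y sides; with the TCP 42 mm above its underside the open gripper clears wall and rim.
- cell_seal (a point): Centre of the seal on the cell's +x side: 20 mm from its axis, 28 mm above its underside.
- fixture: Sealing fixture fixed to the worktop: aluminium bed 144 mm (x) by 110 mm (y), its top 12 mm above the origin, and a grey housing 56 mm high above the bed near its +x end. Origin: centre of the bed's underside. The cell is pressed along the fixture's +x; a black line on the bed marks the centre line (y = 0). The bed reaches 90 mm in front of the plate's face.
- plate_face (a point): Centre of the front face (rubber disc) of the steel seal plate, 46 mm wide, 50 mm high, on two springs before the housing. Moves with the plate. At rest at x = 18, y = 0, z = 40 mm in the fixture's frame, the height of the cell's seal when the cell stands on the bed. The face looks along the fixture's -x.
- seal_plate (a joint): How far the seal plate is pushed back along the fixture's +x, in m: 0 at rest, 0.016 at its end stop. The springs give 1000 N per m from zero: 10 mm is 10 N. No friction of its own.
- slide_box: Blue box of glass slides, 60 x 83 x 28 mm, a bystander. Origin: centre of its underside.
- red_marker: Marker pen with a red cap, 134 mm long, 14 mm thick, a bystander. Origin: centre of its underside.
- tip_box: Pipette tip box with a yellow base, 75 x 118 x 62 mm, a bystander. Origin: centre of its underside.

How it is judged:
On the way, in this order (a step that is already met when the one before it is completed fails the run):
1. the lid lies flat on the worktop, released (height (world z) of lid below 0.006 m and angle between lid's own z axis and vertical below 0.1 rad and not (contact force between the fingers and lid above 0.05 N) and linear speed of lid below 0.03 m/s), for 0.2 s.
2. the cell is out of the canister, over 12 cm from its axis (horizontal distance between cell and canister above 0.12 m), for 0.1 s.
At the end, for the whole second after the job is handed in: Cell upright (0.1 rad) on the bed (within 4 mm), seal centre within 10 mm of the plate's centre, square within 0.12 rad, still, held by the fingers, pressed on the plate with 6 to 14 N (plate 5 to 14.5 mm back); lid flat on the worktop, released; canister upright; all kept for the last second (contact force between cell and seal_plate between 6 and 14 N and value of joint seal_plate between 0.005 and 0.0145 m and distance between cell_seal and plate_face below 0.01 m and z of cell in the frame of fixture below 0.016 m and angle between the x axis of cell and the x axis of fixture, either way round below 0.12 rad and angle between each of cell, lid, canister's own z axis and vertical below 0.1 rad and linear speed of cell below 0.01 m/s and contact force between the fingers and cell above 3 N and height (world z) of lid below 0.006 m and not (contact force between the fingers and lid above 0.05 N)); the arm keeps its last pose, push and grip.
It fails at once if the seal plate is pushed (nearly) to the end of its travel, over 15 mm (value of joint seal_plate above 0.015 m).
It fails at once if the lid is let fall (over 0.6 m/s with no finger on it) (linear speed of lid above 0.6 m/s and not (contact force between the fingers and lid above 0.02 N)).
It fails at once if the canister is shifted over 30 mm or tipped (distance of canister from where it was at the start of the episode above 0.03 m or angle between canister's own z axis and vertical above 0.25 rad).
It fails at once if a bystander is shifted over 25 mm (distance of any of slide_box, red_marker, tip_box from where it was at the start of the episode above 0.025 m).
It also fails if it takes over 61 s, if anything falls off the work surface, if the arm or the gripper's body presses on something with over 40 N, if the wrist force passes 120 N, or if a joint passes its speed limit or range.

### The arm

A 6-joint arm with a two-finger parallel gripper is mounted at the origin on a cart in front of the work surface, level with it; the furniture and walls round the work are solid. World frame = base frame: x ahead of the robot, y to its left, z up, the work surface at z = 0. Lengths are in m, angles in rad, forces in N, time in s.
With the tool pointing down it reaches from about 0.325 to 0.85 m from the base axis. Payload 4.4 kg.
Tool frame: the origin (TCP) lies between the finger pads, 19 mm behind the fingertips; this is the grasp point; z points along the fingers, y is the line along which they close (so a half turn about z gives the same grasp; the last joint's range is limited). The gripper opens to 94 mm and grips with 3 to 60 N. Pads are 16 mm wide; open, the fingers measure 119 mm over their backs; the gripper's body (75 mm by 177 mm) begins 78 mm behind the grasp point.
Start: joints at [1.083, 0.207, 1.542, -0, 1.393, -0.15], TCP at [0.191, 0.543, 0.224] pointing down, gripper open.
Joint ranges: [-2.73, 2.73], [-0.86, 2.22], [0.23, 2.46], [-1.11, 4.25], [0.08, 2.63], [-2.82, 2.82]. Speed limits (rad/s): [2.79, 2.79, 3.14, 3.14, 3.14, 3.14].

### API

Orientations are given as a unit quaternion [x, y, z, w].
In Python, from workcell import arm, capture, camera_model, recognise, place_of gives the robot as it stands. The module is installed in compiled form; this text tells all that it offers.
- The arm moves only by the shell command python3 -m handwheel 'ROWS' [OPENING] [FORCE]. ROWS is a JSON object of lists of equal length, an entry for each row: "offset": the shift along the tool's x, y, z in cm, a list of three; "turn": the turn, a rotation vector about the tool's x, y, z in rad, a list of three. In form: {"offset": [[x, y, z], ...], "turn": [[rx, ry, rz], ...]}. A call has 1 to 5 rows; each row shifts and turns the commanded pose from where the row before left it, along the tool's axes as they then stand; what a row does not reach is not made up. A row lasts 1/8 s, in which the tool goes at most 62.5 mm and 10.7 degrees, less where a joint would pass 70% of its speed; a pose out of reach is approached as far as the arm can. A call with a gripper value outside its range is refused whole. OPENING is the opening in per cent of the stroke, from 0 (shut) to 100 (fully open), set as the call begins (- or left out, the last holds). The fingers move at their own pace and stop on an object; FORCE is the grip in N (left out, the last holds). Time passes only in rows, so rows that do not move let the fingers close. It gives the time, the measured TCP pose, the force, the opening and the grip force at its end, in the units of the state.
- arm.get_state(): the state, without advancing time (a new reading comes with each control period).
- capture(name): name is "side" or "top"; returns (picture, depth): 400x640x3 uint8, red, green, blue; 400x640 float32, m along the optical axis (not along the pixel's ray), 0 where there is no reading.
- camera_model(name): a dict with "fx", "fy", "cx", "cy" (pixels), "xyz" and "orientation" of the camera in the world. Camera axes: x right, y up, looking along -z (the intrinsics and any distortion apply to the point x, -y, -z); pixel columns grow to the right and rows downward; lengths in m; the calibration is good to about 2 mm. A picture is of the moment at which its call begins. camera_model takes no time and is no camera call.
- arm.sign_off(): hands the job in; it is judged then, once.
Trained networks look in the newest picture that a camera, given by its name, has taken for a name from the list of things; names that differ only in an ending like _2 or _b are one class to them, and where a whole thing is asked for, a point or a joint stands for the part that bears it (a point fixed in the world has none). Each returns a list of dicts, best first, with "score" (0 to 1); they miss things now and then, are a little off and sometimes report something else, mostly with a low value. They report only what shows in the picture. A call takes as long as a camera call.
- recognise(camera, name): "location" ([column, row] in pixels, amid what is visible of it).
- place_of(camera, name): "location" ([column, row] in pixels: a listed point, or the origin of a listed thing).
The state is a dict: "clock": time; "q": joint angles; "joint_velocities": joint speeds; "joint_efforts": joint torques, N m; "tool_pos": TCP position; "ee_rot": TCP orientation; "wrist_force": force on the tool from outside, world axes, zero at the start; "moment": the same for the moment, N m; "finger_gap": finger opening in m; "grasp_force": force on a finger pad.
Only numpy, scipy, OpenCV 4.12 (cv2) and the standard library are available. Lean on these libraries where they do the work, as an engineer would, in place of code of your own. Each camera call takes 0.05 s, during which the arm holds its last target. There are 200 camera calls.

## Working session

There is one attempt and no reset: what is moved stays moved. The work goes in short steps, Python scripts to look and compute and a shell command to move; the robot and the scene stay as the last step left them, time stands still between calls to the robot, and variables do not carry over. Pictures are saved under pics/ and viewed, at most 10 in all, crops included, and the job is handed in when it is done.

```bash
mkdir -p pics; cat > h.py <<'E'
import numpy as np, cv2
from scipy.spatial.transform import Rotation as R
from workcell import arm, capture, camera_model, recognise, place_of
def ray(c,px):
    m=camera_model(c); d=np.array([(px[0]-m['cx'])/m['fx'],-(px[1]-m['cy'])/m['fy'],-1.0])
    return np.array(m['xyz']),R.from_quat(m['orientation']).apply(d)
def at_z(c,px,z):
    o,d=ray(c,px); return o+d*(z-o[2])/d[2]
def cloud(c,D):
    m=camera_model(c); v,u=np.mgrid[0:D.shape[0],0:D.shape[1]]
    P=np.stack([(u-m['cx'])/m['fx']*D,-(v-m['cy'])/m['fy']*D,-D],-1)
    return R.from_quat(m['orientation']).apply(P.reshape(-1,3)).reshape(P.shape)+np.array(m['xyz'])
E
python3 - <<'E'
from h import *
for c in ('top','side'):
    I,D=capture(c); cv2.imwrite(f'pics/{c}0.png',I[...,::-1]); np.save(c+'.npy',D)
    print(c,camera_model(c)); P=cloud(c,D)
    for n in ('lid_knob','lid','canister','fixture','plate_face','slide_box','red_marker','tip_box'):
        for r in place_of(c,n)[:2]:
            u=r['location']; print(n,np.round(u),round(r['score'],2), 'depthpt',P[int(min(399,u[1])),int(min(639,u[0]))].round(3))
    
print(arm.get_state())
E
```

```text
top {'fx': 452.9421997271178, 'fy': 452.9421997271178, 'cx': 317.41877001148407, 'cy': 199.3067349501529, 'xyz': array([0.18089808, 0.02602171, 1.54705143]), 'orientation': array([-0.07326887,  0.07912249,  0.73751144, -0.66666947])}
lid_knob [250. 204.] 0.79 depthpt [0.502 0.215 0.122]
lid [254. 209.] 0.7 depthpt [0.487 0.207 0.094]
lid [252. 203.] 0.63 depthpt [0.504 0.208 0.126]
canister [255. 209.] 0.47 depthpt [0.488 0.205 0.089]
canister [449. 218.] 0.29 depthpt [ 0.402 -0.433  0.058]
fixture [389. 204.] 0.71 depthpt [ 0.475 -0.245  0.013]
fixture [184. 240.] 0.64 depthpt [0.421 0.463 0.011]
plate_face [388. 198.] 0.72 depthpt [ 0.5   -0.245  0.014]
plate_face [184. 241.] 0.17 depthpt [0.42  0.466 0.001]
slide_box [319. 180.] 0.95 depthpt [ 0.584 -0.013  0.03 ]
red_marker [182. 241.] 0.56 depthpt [0.422 0.469 0.012]
tip_box [451. 217.] 0.57 depthpt [ 0.404 -0.439  0.064]
side {'fx': 514.6306432545584, 'fy': 514.6306432545584, 'cx': 321.62535621116643, 'cy': 203.2179815861217, 'xyz': array([0.69426988, 1.50701626, 1.23434837]), 'orientation': array([0.02301941, 0.44927341, 0.890
[... 529 characters left out ...]
 'q': array([ 1.08248810e+00,  2.06561087e-01,  1.54150576e+00,  1.20021650e-07,
        1.39348778e+00, -1.50488958e-01]), 'joint_velocities': array([-0.0011858 ,  0.00148907, -0.00019461, -0.00047324, -0.00170914,
       -0.0004154 ]), 'joint_efforts': array([ 2.04148591e-04, -3.70869720e+01, -2.81766665e+01,  6.99449633e-02,
        2.72720971e-02, -9.76111565e-07]), 'tool_pos': array([0.19057962, 0.54250386, 0.22426605]), 'ee_rot': array([1.68107611e-01, 9.85768650e-01, 1.80666181e-05, 5.91281278e-06]), 'wrist_force': array([-0.26284737, -0.03925001, -0.64200297]), 'moment': array([ 2.79340977e-02,  3.01995455e-02, -5.18786935e-07]), 'grasp_force': 0.0, 'finger_gap': 0.09413442664936192}
```

```bash
python3 - <<'E'
from h import *
a=cv2.imread('pics/top0.png'); a=cv2.resize(a[130:290,130:510],(800,337),interpolation=cv2.INTER_CUBIC)
cv2.imwrite('pics/c0.png',a)
P=cloud('top',np.load('top.npy'))
for zl,zh,yl,yh in ((.087,.097,.12,.34),(.105,.128,.12,.34),(.06,.075,-.34,-.14),(.004,.02,-.34,-.14)):
    m=(P[...,2]>zl)&(P[...,2]<zh)&(P[...,1]>yl)&(P[...,1]<yh)&(P[...,0]>.35)&(P[...,0]<.65)
    q=P[m]; r=cv2.minAreaRect(q[:,:2].astype(np.float32)*1000)
    print(zl,len(q),q.mean(0).round(4),r,q[:,:2].min(0),q[:,:2].max(0))
E
```

```text
0.087 1123 [0.4973 0.2179 0.0907] ((498.4804382324219, 218.46188354492188), (143.15325927734375, 143.4933319091797), 39.95098114013672) [0.42561911 0.14748629] [0.57100884 0.29017673]
0.105 55 [0.497  0.2177 0.1204] ((497.59912109375, 217.32838439941406), (24.117107391357422, 24.017637252807617), 77.90966033935547) [0.48555582 0.20517204] [0.51163229 0.22888121]
0.06 211 [ 0.5318 -0.2336  0.0672] ((523.1702880859375, -235.53179931640625), (51.89223861694336, 98.88313293457031), 13.318984985351562) [ 0.49336624 -0.28008012] [ 0.55750976 -0.18328813]
0.004 1417 [ 0.4764 -0.2449  0.01  ] ((499.9677429199219, -240.02090454101562), (198.74346923828125, 299.1087341308594), 89.67277526855469) [ 0.35037339 -0.33976354] [ 0.64958123 -0.14029315]
```

View pics/c0.png

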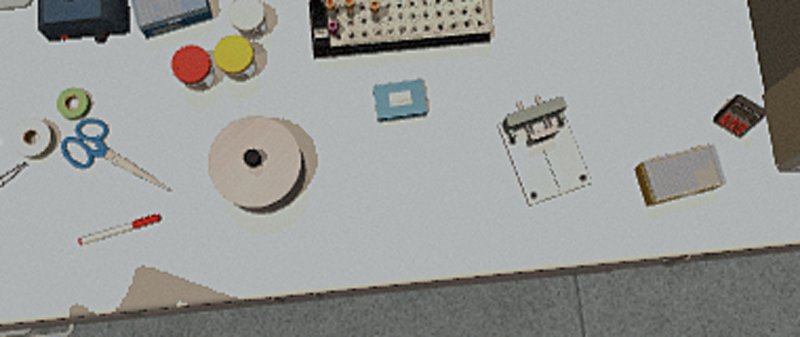

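View pics/side0.png

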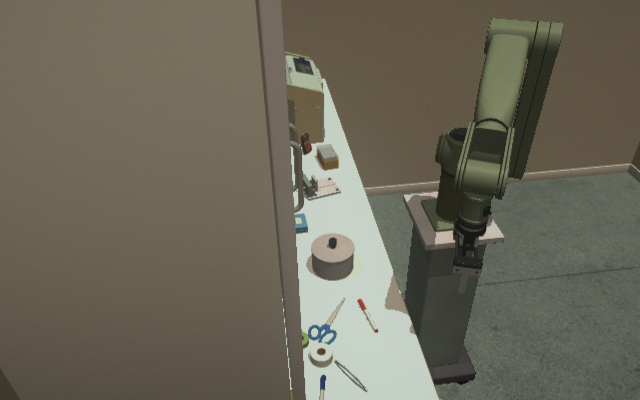

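The top crop shows the lidded canister at (258,160), the fixture at (545,150) with its housing to the upper side, and the slide box at (400,100). The side view confirms the layout. The lid fit agrees with the known sizes: 143 mm wide, top at 0.09 and knob top at 0.12.

```bash
cat >> h.py <<'E'
def yaw_of(q): # direction of tool x in world
    x=R.from_quat(q).apply([1,0,0]); return np.arctan2(x[1],x[0])
def go(p,yaw=None):
    """print tool-frame offset (cm) to p and turn about tool z to have tool x at world yaw"""
    s=arm.get_state(); r=R.from_quat(s['ee_rot'])
    d=r.inv().apply(np.array(p)-s['tool_pos'])*100
    t=None if yaw is None else -((yaw-yaw_of(s['ee_rot'])+np.pi)%(2*np.pi)-np.pi)
    print('pos',s['tool_pos'].round(4),'yaw',round(yaw_of(s['ee_rot']),3),'rows for offset',d.round(2),'turn z',t,'q',s['q'].round(2),'t',s['clock'])
E
python3 - <<'E'
from h import *
P=cloud('top',np.load('top.npy')); I=cv2.imread('pics/top0.png')
for c in ((530,205),(590,183),(500,125),(565,98)):
    print(at_z('top',[130+c[0]*.475,130+c[1]*.475],.012).round(4))
# bed mask: height step
m=((P[...,2]>.0065)&(P[...,2]<.09)&(P[...,1]>-.345)&(P[...,1]<-.14)&(P[...,0]>.37)&(P[...,0]<.6)).astype(np.uint8)
m=cv2.morphologyEx(m,cv2.MORPH_OPEN,np.ones((3,3)))
n,l,st,_=cv2.connectedComponentsWithStats(m); k=1+st[1:,4].argmax(); q=P[l==k]
q2=q[q[:,2]<.02]; print(len(q),cv2.minAreaRect(q2[:,:2].astype(np.float32)*1000))
crop=cv2.resize(I[170:240,350:430],(800,700)[:2] and (640,560),interpolation=cv2.INTER_CUBIC)
cv2.imwrite('pics/fx.png',crop)
go([.4975,.2177,.224])
E
```

```text
[ 0.3965 -0.213   0.012 ]
[ 0.4226 -0.3152  0.012 ]
[ 0.5342 -0.1811  0.012 ]
[ 0.5692 -0.2945  0.012 ]
1273 ((480.9945373535156, -250.53810119628906), (143.73858642578125, 119.64253234863281), 12.937484741210938)
pos [0.1906 0.5425 0.2243] yaw 2.804 rows for offset [-3.972e+01 -2.047e+01  3.000e-02] turn z None q [ 1.08  0.21  1.54  0.    1.39 -0.15] t 0.9
```

View pics/fx.png

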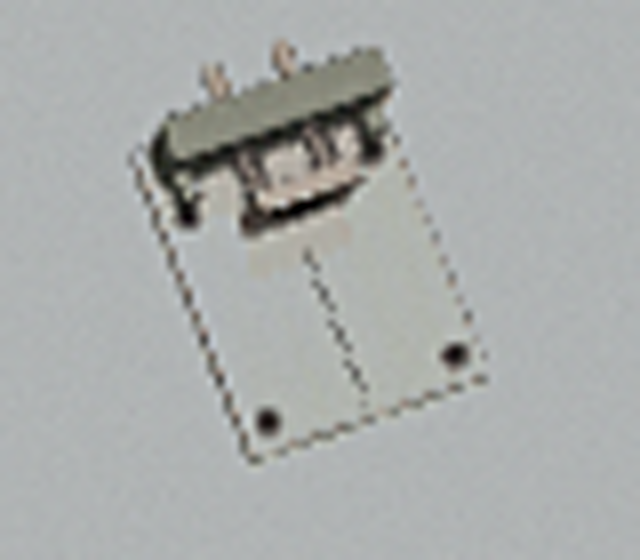

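The enlarged fixture view shows the bed's front corners at (250,462) and (485,378), its back-left corner at (137,155), and the centre line running from (368,405) to (308,252). That gives a fixture yaw of about 0.23. Moving now.

```bash
Z='[0,0,0]'
python3 -m handwheel '{"offset":[[-4.97,-2.56,0],[-4.97,-2.56,0],[-4.97,-2.56,0],[-4.97,-2.56,0],[-4.97,-2.56,0]],"turn":[[0,0,0],[0,0,0],[0,0,0],[0,0,0],[0,0,0]]}' 100
python3 -m handwheel '{"offset":[[-4.97,-2.56,0],[-4.97,-2.56,0],[-4.9,-2.55,3],[0,0,0]],"turn":[[0,0,0],[0,0,0],[0,0,0],[0,0,0]]}'
python3 - <<'E'
from h import *
go([.4975,.2177,.113])
c=lambda u,v,z=.012: at_z('top',[350+u/8,170+v/8],z)[:2]
FL,FR,BL=c(250,462),c(485,378),c(137,155); print(FL,FR,BL,np.linalg.norm(FL-FR),np.linalg.norm(FL-BL))
a,b=c(368,405),c(308,252); d=b-a; print(a,b,np.arctan2(d[1],d[0]))
cen=(FR+BL)/2; print('centre',cen)
E
```

```text
clock: 1.52
tool_pos: [0.3837, 0.3381, 0.2246]
ee_rot: [0.168, 0.986, 0.0, 0.0]
wrist_force: [1.0, 0.8, 0.6]
finger_gap: 0.0942
grasp_force: 0.0
clock: 2.02
tool_pos: [0.4975, 0.2148, 0.192]
ee_rot: [0.171, 0.985, -0.001, -0.002]
wrist_force: [0.6, 0.4, -0.2]
finger_gap: 0.0942
grasp_force: 0.0
pos [0.4975 0.2148 0.192 ] yaw 2.798 rows for offset [0.07 0.3  7.9 ] turn z None q [ 0.25  0.17  1.66 -0.    1.32 -0.98] t 2.025
[ 0.39537629 -0.21113646] [ 0.42136466 -0.31633179] [ 0.53432199 -0.17978841] 0.10835798329398758 0.1424380832181566
[ 0.41477634 -0.26471454] [ 0.48394909 -0.24809657] 0.23577065236071099
centre [ 0.47784333 -0.2480601 ]
```

```bash
python3 -m handwheel '{"offset":[[0,0.3,3],[0,0,3],[0,0,1.85],[0,0,0]],"turn":[[0,0,0],[0,0,0],[0,0,0],[0,0,0]]}'
python3 -m handwheel '{"offset":[[0,0,0],[0,0,0],[0,0,0],[0,0,0],[0,0,0]],"turn":[[0,0,0],[0,0,0],[0,0,0],[0,0,0],[0,0,0]]}' 0 30
```

```text
clock: 2.52
tool_pos: [0.4965, 0.2213, 0.1148]
ee_rot: [0.168, 0.986, -0.001, -0.001]
wrist_force: [-0.1, -0.7, -0.6]
finger_gap: 0.0939
grasp_force: 0.0
clock: 3.15
tool_pos: [0.4981, 0.2209, 0.1161]
ee_rot: [0.168, 0.986, 0.0, 0.0]
wrist_force: [-0.2, 0.6, 0.1]
finger_gap: 0.0474
grasp_force: 0.0
```

```bash
python3 -m handwheel '{"offset":[[0,-0.3,0.25],[0,0,0],[0,0,0],[0,0,0],[0,0,0]],"turn":[[0,0,0],[0,0,0],[0,0,0],[0,0,0],[0,0,0]]}' 0 30
python3 -c "
from h import *
go([.45,0,.034+.12])"
```

```text
clock: 3.78
tool_pos: [0.4967, 0.2179, 0.1131]
ee_rot: [0.168, 0.986, -0.0, -0.0]
wrist_force: [-0.2, 0.1, -3.1]
finger_gap: 0.0255
grasp_force: 30.0
pos [0.4967 0.2179 0.1131] yaw 2.804 rows for offset [ -2.81 -22.11  -4.08] turn z None q [ 0.25  0.26  1.73 -0.    1.16 -0.98] t 3.775
```

```bash
python3 -m handwheel '{"offset":[[0,0,-1],[0,0,-2],[0,0,-2],[-0.37,-4.4,0],[-0.37,-4.5,0]],"turn":[[0,0,0],[0,0,0],[0,0,0],[0,0,0],[0,0,0]]}'
python3 -m handwheel '{"offset":[[-0.37,-4.5,0],[-0.37,-4.5,1],[-0.37,-4.5,3],[0,0,3],[0,0,3]],"turn":[[0,0,0],[0,0,0],[0,0,0],[0,0,0],[0,0,0]]}'
python3 -m handwheel '{"offset":[[0,0,1],[0,0,0],[0,0,0]],"turn":[[0,0,0],[0,0,0],[0,0,0]]}'
```

```text
clock: 4.4
tool_pos: [0.4748, 0.1311, 0.1647]
ee_rot: [0.167, 0.986, 0.0, 0.001]
wrist_force: [0.5, 0.0, -1.4]
finger_gap: 0.0251
grasp_force: 30.0
clock: 5.03
tool_pos: [0.4408, -0.0004, 0.0636]
ee_rot: [0.169, 0.986, -0.0, 0.001]
wrist_force: [0.4, 0.9, -2.3]
finger_gap: 0.0253
grasp_force: 30.0
clock: 5.4
tool_pos: [0.4416, 0.0005, 0.0547]
ee_rot: [0.168, 0.986, -0.0, 0.001]
wrist_force: [0.1, 0.3, -2.5]
finger_gap: 0.0253
grasp_force: 30.0
```

```bash
python3 -m handwheel '{"offset":[[0,0,1],[0,0,0.7],[0,0,0.3],[0,0,0],[0,0,0]],"turn":[[0,0,0],[0,0,0],[0,0,0],[0,0,0],[0,0,0]]}'
```

```text
clock: 6.02
tool_pos: [0.4397, 0.0008, 0.034]
ee_rot: [0.168, 0.986, -0.0, -0.001]
wrist_force: [-2.9, 1.4, 8.5]
finger_gap: 0.0252
grasp_force: 30.0
```

```bash
python3 -m handwheel '{"offset":[[0,0,0],[0,0,0],[0,0,0],[0,0,0]],"turn":[[0,0,0],[0,0,0],[0,0,0],[0,0,0]]}' 100
python3 -m handwheel '{"offset":[[0,0,-3],[0,0,-5],[0,0,-5],[0,0,-5],[0,0,0]],"turn":[[0,0,0],[0,0,0],[0,0,0],[0,0,0],[0,0,0]]}'
python3 - <<'E'
from h import *
I,D=capture('top'); np.save('top1.npy',D)
for n in ('cell','cell_seal','lid','canister'):
    print(n,[(np.round(r['location'],1),round(r['score'],2)) for r in place_of('top',n)[:3]])
cv2.imwrite('pics/can.png',cv2.resize(I[165:245,210:330,::-1],(780,520),interpolation=cv2.INTER_CUBIC))
P=cloud('top',D)
h=np.hypot(P[...,0]-.4975,P[...,1]-.2177)
m=(h<.055)&(P[...,2]>.058)&(P[...,2]<.072); q=P[m]
print(len(q),q.mean(0),cv2.minAreaRect(q[:,:2].astype(np.float32)*1000))
m=(h<.085)&(P[...,2]>.078); q=P[m]; print('rim',len(q),q.mean(0),cv2.minEnclosingCircle(q[:,:2].astype(np.float32)*1000))
m=(np.hypot(P[...,0]-.44,P[...,1])<.09)&(P[...,2]>.006)&(P[...,2]<.02); print('lid',P[m].mean(0))
go([.4975,.2177,.2])
E
```

```text
clock: 6.52
tool_pos: [0.4402, 0.0006, 0.0333]
ee_rot: [0.168, 0.986, -0.0, -0.0]
wrist_force: [0.4, 0.6, -0.5]
finger_gap: 0.0618
grasp_force: 0.0
clock: 7.15
tool_pos: [0.4436, -0.0, 0.2181]
ee_rot: [0.168, 0.986, -0.0, 0.005]
wrist_force: [-1.0, 0.3, -0.6]
finger_gap: 0.0939
grasp_force: 0.0
cell [(array([254.8, 213.8]), 0.64)]
cell_seal [(array([252.7, 201.5]), 0.49)]
lid [(array([321.4, 220.2]), 0.78)]
canister [(array([254.1, 210.5]), 0.59)]
108 [0.49782423 0.21520921 0.06462136] ((497.99761962890625, 215.43028259277344), (40.905494689941406, 32.7562370300293), 0.13994628190994263)
rim 145 [0.50331007 0.22050449 0.08396451] ((498.60675048828125, 216.66685485839844), 71.39485168457031)
lid [0.43252575 0.01093259 0.01133879]
pos [0.4387 0.0009 0.2113] yaw 2.804 rows for offset [ 1.64 22.41  1.12] turn z None q [-0.2  -0.08  1.87 -0.    1.35 -1.43] t 7.4
```

View pics/can.png

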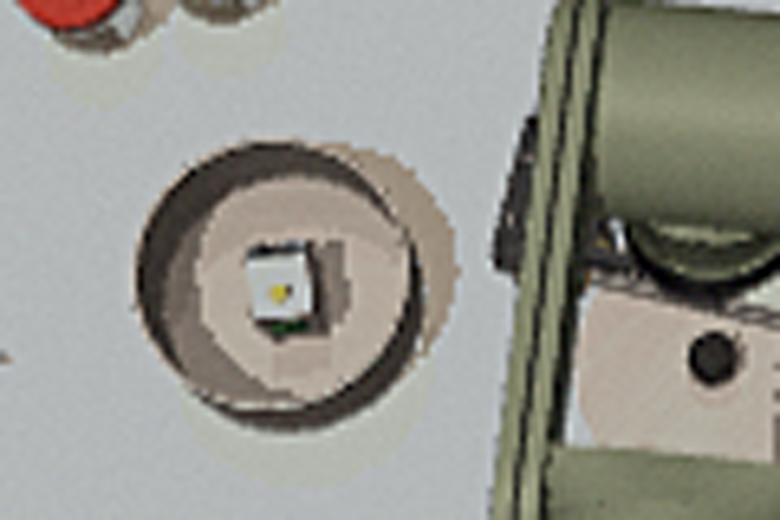

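The crop shows the cell standing in the canister at (280,285). Its black stripe is on the upper edge (y≈247) and the green window on the lower edge, so seal +x points roughly along world +x. The lid lies on the worktop with its knob at (713,357).

```bash
python3 - <<'E'
from h import *
c=lambda u,v: at_z('top',[210+u/6.5,165+v/6.5],.065)[:2]
TL,TR,BL,BR=c(247,250),c(310,245),c(255,322),c(316,317)
f=lambda d:np.arctan2(d[1],d[0])
print('centre',(TL+TR+BL+BR)/4,'sizes',np.linalg.norm(TL-BL),np.linalg.norm(TL-TR),'yaw',f(TL-BL),f(TR-BR),f(TL-TR)-np.pi/2)
# sub-pixel: subset of points, extents with depth
I,D=capture('top'); I=I.astype(int); P=cloud('top',D)
h=np.hypot(P[...,0]-.4975,P[...,1]-.2177)
m=((h<.05)&(P[...,2]>.055)).astype(np.uint8)
q=P[m>0][:,:2]; best=min(((np.ptp(q@[np.cos(a),np.sin(a)])*np.ptp(q@[-np.sin(a),np.cos(a)]),a) for a in np.linspace(-.3,.3,61)))
cov=np.cov((q-q.mean(0)).T); w,v=np.linalg.eigh(cov); print(best,f(v[:,1]),q.mean(0),len(q),w)
go([.498,.2155,.17],np.pi+.03)
E
```

```text
centre [0.49493543 0.21289699] sizes 0.0380302168057506 0.03245899597645129 yaw 0.04017924403822233 0.008857449762156945 -0.019977183063226267
(np.float64(0.0012612784359768542), np.float64(0.0)) 3.064539833509373 [0.49746974 0.21555502] 116 [8.70342616e-05 1.37072930e-04]
pos [0.4388 0.0009 0.2114] yaw 2.804 rows for offset [ 1.52 22.21  4.13] turn z -0.36782889193568025 q [-0.2  -0.08  1.87  0.    1.35 -1.43] t 7.45
```

```bash
python3 -m handwheel '{"offset":[[0,0,0],[0,0,0],[-1.47,5.36,0],[-1.47,5.36,1],[-1.47,5.36,1]],"turn":[[0,0,-0.169],[0,0,-0.169],[0,0,0],[0,0,0],[0,0,0]]}' 100
python3 -m handwheel '{"offset":[[-1.47,5.36,2],[0,0,0],[0,0,0]],"turn":[[0,0,0],[0,0,0],[0,0,0]]}'
python3 - <<'E'
from h import *
go([.4977,.2150,.047],np.pi)
E
```

```text
clock: 8.07
tool_pos: [0.484, 0.1627, 0.1919]
ee_rot: [0.0, 1.0, -0.0, -0.001]
wrist_force: [0.1, -1.2, 0.2]
finger_gap: 0.0939
grasp_force: 0.0
clock: 8.45
tool_pos: [0.4981, 0.2145, 0.1721]
ee_rot: [-0.0, 1.0, -0.001, -0.001]
wrist_force: [0.6, -0.2, -0.4]
finger_gap: 0.0943
grasp_force: 0.0
pos [0.4981 0.2145 0.1721] yaw -3.141 rows for offset [ 0.    0.06 12.51] turn z 0.0008472372399452865 q [ 0.25  0.19  1.68 -0.    1.28 -1.32] t 8.45
```

```bash
python3 -m handwheel '{"offset":[[0,0,3],[0,0.03,4],[0,0,3.5],[0,0,1.9],[0,0,0]],"turn":[[0,0,0],[0,0,0],[0,0,0],[0,0,0],[0,0,0]]}' 70
python3 -m handwheel '{"offset":[[0,0,0],[0,0,0],[0,0,0],[0,0,0],[0,0,0]],"turn":[[0,0,0],[0,0,0],[0,0,0],[0,0,0],[0,0,0]]}' 0 40
```

```text
clock: 9.07
tool_pos: [0.4976, 0.2133, 0.0483]
ee_rot: [0.001, 1.0, -0.001, -0.002]
wrist_force: [-0.3, -0.0, 0.4]
finger_gap: 0.0655
grasp_force: 0.0
clock: 9.7
tool_pos: [0.4997, 0.2159, 0.0503]
ee_rot: [-0.0, 1.0, 0.0, 0.001]
wrist_force: [0.2, 1.8, 4.2]
finger_gap: 0.0318
grasp_force: 40.0
```

```bash
python3 -m handwheel '{"offset":[[0,0,-1.5],[0,0,-4],[0,0,-5],[0,0,-2.5],[0,0,0]],"turn":[[0,0,0],[0,0,0],[0,0,0],[0,0,-0.1175],[0,0,-0.1175]]}' 0 55
python3 -m handwheel '{"offset":[[1.92,-5.57,0],[1.92,-5.57,0],[1.92,-5.57,0],[1.92,-5.57,0],[1.92,-5.57,0]],"turn":[[0,0,0],[0,0,0],[0,0,0],[0,0,0],[0,0,0]]}'
python3 -m handwheel '{"offset":[[1.92,-5.57,0],[1.92,-5.57,0],[1.92,-5.57,0],[0,0,0]],"turn":[[0,0,0],[0,0,0],[0,0,0],[0,0,0]]}'
python3 - <<'E'
from h import *
I,D=capture('top'); cv2.imwrite('pics/t2.png',cv2.resize(I[165:245,330:450,::-1],(780,520),interpolation=cv2.INTER_CUBIC))
I2,D2=capture('side'); cv2.imwrite('pics/s2.png',cv2.resize(I2[120:240,270:420,::-1],(750,600),interpolation=cv2.INTER_CUBIC))
for c in('top','side'):
  for n in ('cell_seal','plate_face'):print(c,n,[(np.round(r['location'],1),round(r['score'],2)) for r in place_of(c,n)[:2]])
go([.4517,-.2543,.06],np.pi+.235); print(arm.get_state()['wrist_force'])
E
```

```text
clock: 10.32
tool_pos: [0.5006, 0.2156, 0.183]
ee_rot: [-0.119, 0.993, 0.0, 0.003]
wrist_force: [-1.1, 0.0, -1.6]
finger_gap: 0.0319
grasp_force: 55.0
clock: 10.95
tool_pos: [0.4695, -0.0796, 0.1797]
ee_rot: [-0.117, 0.993, -0.0, -0.0]
wrist_force: [1.1, -0.1, -1.6]
finger_gap: 0.031
grasp_force: 55.0
clock: 11.45
tool_pos: [0.4523, -0.2577, 0.1797]
ee_rot: [-0.114, 0.993, -0.001, -0.0]
wrist_force: [0.8, 0.4, -1.3]
finger_gap: 0.0317
grasp_force: 55.0
top cell_seal [(array([324.8, 219.6]), 0.54)]
top plate_face []
side cell_seal [(array([329.2, 162.7]), 0.68), (array([321.6, 154.8]), 0.51)]
side plate_face [(array([317.4, 182.8]), 0.65)]
pos [ 0.4535 -0.2522  0.1793] yaw -2.904 rows for offset [ 0.22 -0.17 11.93] turn z 0.00235841116144897 q [-0.67  0.13  1.73  0.    1.29 -2.48] t 11.75
[ 0.95849794 -0.26112476 -2.4198256 ]
```

View pics/s2.png

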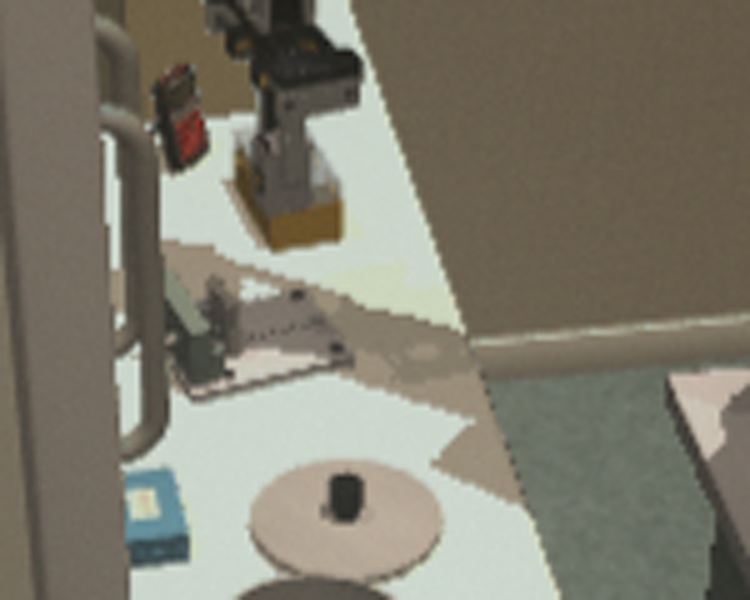

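The side view shows the lid flat on the worktop, with its knob at (345,495). The gripper is holding the cell upright above the fixture bed and nothing has been disturbed. Lowering.

```bash
python3 -m handwheel '{"offset":[[0.2,-0.2,3],[0,0,3],[0,0,3],[0,0,1.4],[0,0,0]],"turn":[[0,0,0],[0,0,0],[0,0,0],[0,0,0],[0,0,0]]}'
python3 -m handwheel '{"offset":[[0,0,0.5],[0,0,0.5],[0,0,0.3],[0,0,0],[0,0,0]],"turn":[[0,0,0],[0,0,0],[0,0,0],[0,0,0],[0,0,0]]}'
```

```text
clock: 12.38
tool_pos: [0.4516, -0.255, 0.0747]
ee_rot: [-0.118, 0.993, 0.001, -0.001]
wrist_force: [0.1, -0.8, -1.5]
finger_gap: 0.0316
grasp_force: 55.0
clock: 13.0
tool_pos: [0.452, -0.2563, 0.0625]
ee_rot: [-0.117, 0.993, -0.0, 0.0]
wrist_force: [1.1, -0.3, -1.9]
finger_gap: 0.0317
grasp_force: 55.0
```

```bash
python3 - <<'E'
from h import *
I,D=capture('side'); a=cv2.resize(I[140:215,285:370,::-1],(680,600),interpolation=cv2.INTER_CUBIC); cv2.imwrite('pics/s3.png',a)
for _ in range(3): capture('top'); go([.4517,-.2543,.057],np.pi+.235); print(arm.get_state()['wrist_force'])
E
```

```text
pos [ 0.4521 -0.2564  0.0626] yaw -2.906 rows for offset [-0.01  0.21  0.56] turn z 0.00013625611183698538 q [-0.68  0.29  1.81  0.    1.04 -2.49] t 13.1
[-0.18998255  0.3341183  -2.3567989 ]
pos [ 0.452  -0.2563  0.0626] yaw -2.906 rows for offset [-0.01  0.21  0.56] turn z 0.00016136817966128092 q [-0.68  0.29  1.81  0.    1.04 -2.49] t 13.15
[ 0.83354047  0.09272923 -1.74562631]
pos [ 0.452  -0.2563  0.0625] yaw -2.906 rows for offset [-0.02  0.21  0.55] turn z 0.00013846473677503468 q [-0.68  0.29  1.81 -0.    1.04 -2.49] t 13.2
[ 0.27978697  1.02966465 -1.86955311]
```

View pics/s3.png

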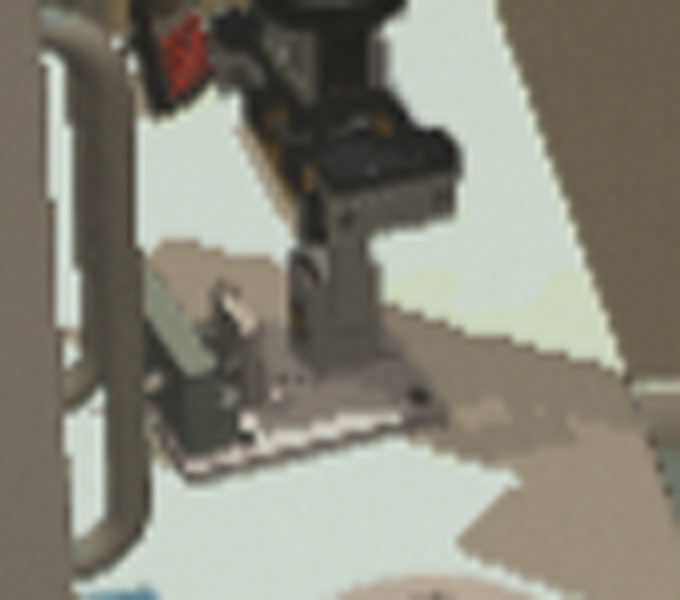

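The side crop shows the cell just above the bed at (340,350), in front of the plate. Correcting y by 2 mm and lowering to contact.

```bash
python3 -m handwheel '{"offset":[[0,0.2,0.3],[0,0,0.15],[0,0,0],[0,0,0],[0,0,0]],"turn":[[0,0,0],[0,0,0],[0,0,0],[0,0,0],[0,0,0]]}'
python3 -m handwheel '{"offset":[[0,0,0.1],[0,0,0],[0,0,0]],"turn":[[0,0,0],[0,0,0],[0,0,0]]}'
```

```text
clock: 13.82
tool_pos: [0.4516, -0.2544, 0.058]
ee_rot: [-0.117, 0.993, -0.0, 0.0]
wrist_force: [0.2, -0.7, -1.3]
finger_gap: 0.0317
grasp_force: 55.0
clock: 14.2
tool_pos: [0.4517, -0.2544, 0.0573]
ee_rot: [-0.117, 0.993, -0.0, 0.0]
wrist_force: [-1.1, 0.3, 2.5]
finger_gap: 0.0312
grasp_force: 55.0
```

```bash
python3 -m handwheel '{"offset":[[-0.6,0,-0.03],[-0.8,0,0],[-0.5,0,0],[0,0,0],[0,0,0]],"turn":[[0,0,0],[0,0,0],[0,0,0],[0,0,0],[0,0,0]]}'
python3 -m handwheel '{"offset":[[-0.25,0,0],[-0.25,0,0],[-0.2,0,0],[0,0,0],[0,0,0]],"turn":[[0,0,0],[0,0,0],[0,0,0],[0,0,0],[0,0,0]]}'
python3 - <<'E'
from h import *
F=[]
for _ in range(6): capture('top'); F.append(arm.get_state()['wrist_force'])
F=np.mean(F,0); print(F,'along',F@[.9725,.2328,0],'lat',F@[-.2328,.9725,0])
s=arm.get_state(); d=s['tool_pos'][:2]-[.478,-.248]; print('fix frame',d@[.9725,.2328],d@[-.2328,.9725],s['tool_pos'][2])
E
```

```text
clock: 14.82
tool_pos: [0.4708, -0.2499, 0.0573]
ee_rot: [-0.117, 0.993, -0.0, 0.001]
wrist_force: [1.2, -0.0, -0.5]
finger_gap: 0.0317
grasp_force: 55.0
clock: 15.45
tool_pos: [0.4768, -0.2483, 0.0573]
ee_rot: [-0.117, 0.993, -0.0, 0.0]
wrist_force: [-3.3, -0.8, 5.3]
finger_gap: 0.0316
grasp_force: 55.0
[-3.19803078 -0.56601782  4.80718789] along -3.2418538805906225 lat 0.19404923141393035
fix frame -0.0011958447072595508 4.906922381012303e-05 0.05734957275011712
```

```bash
python3 -m handwheel '{"offset":[[-0.15,0,-0.06],[-0.2,0,0],[-0.15,0,0],[0,0,0],[0,0,0]],"turn":[[0,0,0],[0,0,0],[0,0,0],[0,0,0],[0,0,0]]}'
cat > m.py <<'E'
from h import *
F=[];p=[]
for _ in range(6): capture('top'); s=arm.get_state(); F.append(s['wrist_force']);p.append(s['tool_pos'])
F=np.mean(F,0); p=np.mean(p,0); d=p[:2]-[.478,-.248]; print('Fz',F[2],'along',F@[.9725,.2328,0],'lat',F@[-.2328,.9725,0],'fix',d@[.9725,.2328],d@[-.2328,.9725],p[2],s['clock'])
E
python3 m.py
```

```text
clock: 16.38
tool_pos: [0.4815, -0.2467, 0.0574]
ee_rot: [-0.117, 0.993, 0.0, -0.0]
wrist_force: [-0.5, 0.1, -1.8]
finger_gap: 0.0317
grasp_force: 55.0
Fz -2.208735239708661 along -0.06973007155439752 lat 0.2501277091038246 fix 0.0036595205216907447 0.0003001778717593445 0.057558622055544705 16.675
```

```bash
python3 -m handwheel '{"offset":[[-0.2,0,0],[-0.2,0,0],[0,0,0],[0,0,0]],"turn":[[0,0,0],[0,0,0],[0,0,0],[0,0,0]]}'
python3 m.py
```

```text
clock: 17.18
tool_pos: [0.4851, -0.2461, 0.0577]
ee_rot: [-0.117, 0.993, 0.0, -0.0]
wrist_force: [-4.1, -1.2, -1.4]
finger_gap: 0.0314
grasp_force: 55.0
Fz -0.6652139965275181 along -4.130789509655153 lat 0.17901671666529761 fix 0.007434704287445564 0.00020534507381119203 0.057712749726685296 17.475
```

```bash
python3 -m handwheel '{"offset":[[-0.2,0,0],[-0.2,0,0],[-0.15,0,0],[0,0,0],[0,0,0]],"turn":[[0,0,0],[0,0,0],[0,0,0],[0,0,0],[0,0,0]]}'
python3 m.py
python3 - <<'E'
from h import *
I,D=capture('side'); J,E=capture('top')
cv2.imwrite('pics/f.png',np.hstack([cv2.resize(I[150:210,290:360,::-1],(400,343),interpolation=cv2.INTER_CUBIC),cv2.resize(J[170:230,350:420,::-1],(400,343),interpolation=cv2.INTER_CUBIC)]))
E
```

```text
clock: 18.1
tool_pos: [0.4894, -0.245, 0.0577]
ee_rot: [-0.118, 0.993, 0.0, -0.002]
wrist_force: [-8.0, -1.5, 1.8]
finger_gap: 0.0316
grasp_force: 55.0
Fz 2.2657803239528387 along -8.493576556050327 lat 0.12584647372710742 fix 0.011806427041652908 0.00023427661251396766 0.05772989844519457 18.4
```

View pics/f.png

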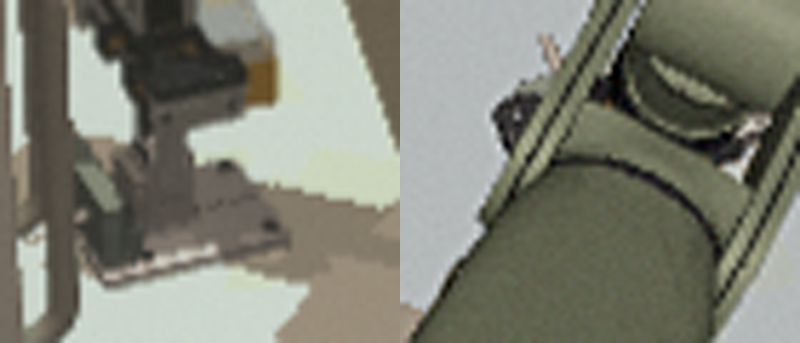

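The side view shows the cell upright against the plate at (165,200), with the springs compressing at about 1 N/mm as expected. The arm hides it from the top camera. Adding the last 1.7 mm.

```bash
python3 -m handwheel '{"offset":[[-0.1,0,0],[-0.07,0,0],[0,0,0],[0,0,0],[0,0,0]],"turn":[[0,0,0],[0,0,0],[0,0,0],[0,0,0],[0,0,0]]}'
python3 m.py
```

```text
clock: 19.12
tool_pos: [0.4907, -0.2447, 0.0577]
ee_rot: [-0.118, 0.993, 0.0, -0.002]
wrist_force: [-9.4, -2.8, 2.5]
finger_gap: 0.0314
grasp_force: 55.0
Fz 2.5482166204576178 along -9.623263808742172 lat 0.3298725603824517 fix 0.013062064984412404 0.00023794688829429787 0.05772499380082683 19.425
```

```bash
python3 -c "
from workcell import arm
print(arm.sign_off())"
```

```text
the job is handed in; nothing more can be done
None
```

I handed the job in at about 19.4 s: the lid lies flat on the worktop and the cell is held upright on the bed, pressed against the seal plate at about 9.6 N by the wrist sensor (plate about 9–10 mm back); no verdict came back.

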